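# Set and lock the strap splitter

## Task

Set the bench strap splitter: turn its tall black knob clockwise until the pointer on the knob's skirt stands right at the brass index rider on the dial, and let go. Then swing the lever of the lock ring underneath clockwise until the ring comes up against its seat, and draw it tight with about 16 N at the upright pin on the lever's end (at least 11 N, held for a moment; never more than 22 N), without upsetting the knob's setting; let go. Leave the index rider where it is and the other things on the bench alone.

Things in the scene. Friction and masses are not known exactly. Their poses are not given: they have to be found in the camera images.
- knob_grip (a point): On the vertical axis shared by knob, dial and lock ring, 115 mm above the bench, where the knob is gripped: an upright round fluted black grip 34 mm in diameter, from 70 to 135 mm above the bench. Turning it takes about 0.12 N m; it stays where it is left. Nothing else within 100 mm of the axis is higher than 84 mm.
- pointer_tip (a point): Tip of the pointer nose on the knob's 54 mm skirt, 38 mm from the axis, 66 mm above the bench; it turns with the knob.
- index_tip (a point): Point of the brass index rider clamped to the rim of the fixed dial, 38 mm from the axis, 66 mm above the bench (the rider lies outside this point, to 54 mm from the axis, up to 72 mm high). At the right setting the pointer tip is here. At the start it is 0.5 to 1.5 rad clockwise (seen from above) of the pointer.
- lock_pin (a point): Half-way up the upright steel pin at the end of the lock ring's lever, 85 mm from the axis, 66 mm above the bench. The pin is 13 mm in diameter, free from 48 mm (top of the lever) to 84 mm above the bench; push it from the side or grip it. The knurled lock ring (102 mm across, 36 to 52 mm high) lies under the dial and turns about the knob's axis.
- lock_ring (a joint): Angle of the lock ring, rad, growing clockwise seen from above (the tightening way). It turns with about 2.4 N at the pin until it meets its seat, 0.7 to 1.1 rad on from where it starts (not marked); from there the load at the pin rises steeply, 5 to 6 N per mm of pin travel. Friction keeps it there when released.
- awl: Awl lying on the bench, 150 mm long, black handle 28 mm thick; bystander. Origin on its underside at the ferrule.
- die: Square steel cutting die lying on the bench, 94 mm wide, 30 mm high; bystander. Origin at the centre of its underside.
- jar: Small amber jar with a steel lid, 64 mm in diameter, 70 mm high; bystander. Origin at the centre of its underside.
- splitter: The splitter's fixed green bed, 170 x 310 x 22 mm, that carries the setting head. Origin on the bench under the knob's axis; along its y axis, from 100 mm on, stands a roller bridge up to 82 mm high.
- lock_seat (a joint): Slight springy twist, rad, of the seat on which the lock ring bears (hidden under the ring): 0 when nothing loads the ring, 0.0021 rad per N of clockwise push at the pin (40 N m per rad), so 0.034 at 16 N; its reading is noisy. It springs back to 0 when the pin is let go; the ring stays on its seat.

How it is judged:
By the outcome, as a careful person would: the job done as asked, in the order asked, and still so for the second after the job is handed in, with the robot touching nothing.
It also fails if it takes over 64 s, if anything falls off the work surface, if the arm or the gripper's body presses on something with over 40 N, if the wrist force passes 120 N, or if a joint passes its speed limit or range.

## Robot

A 6-joint arm with a two-finger parallel gripper is mounted at the origin on the work surface. World frame = base frame: x ahead of the robot, y to its left, z up, the work surface at z = 0. Lengths are in mm, angles in rad, forces in N, time in s.
With the tool pointing down it reaches from about 350 to 775 mm from the base axis. Payload 5.5 kg.
Tool frame: the origin (TCP) lies at the very end of the fingers, on their centre line; the grasp point (between the pads) lies 19 mm behind it (bot.pinch_z is the distance from the TCP to the grasp point, in mm); z points along the fingers, y is the line along which they close (so a half turn about z gives the same grasp; the last joint's range is limited). The gripper opens to 85 mm and grips with 20 to 120 N. Pads are 22 mm wide; open, the fingers measure 114 mm over their backs; the gripper's body (76 mm by 85 mm) begins 54 mm behind the grasp point. The pads swing forward as they close: fully open they stand 13 mm farther back than shut.
Start: joints at [-1.313, 0.313, 0.046, 1.304, 0, 1.431], TCP at [222.75, -530.146, 231.323] pointing down, gripper open.
Joint ranges: [-2.76, 2.76], [-0.86, 1.69], [-1.03, 1.26], [-2.2, 2.34], [-1.47, 1.5], [-3.14, 3.14]. Speed limits (rad/s): [2.57, 2.57, 3.14, 3.14, 3.14, 3.14].

## Interface

Orientations are given as a unit quaternion [w, x, y, z].
In Python, from rig import bot gives the robot as it stands.
- The arm moves only by the shell command python3 -m inch 'ROWS' [OPENING] [FORCE]. ROWS is JSON, a list that holds one entry, the list of rows, each a list of 6 numbers: the shift along the tool's x, y, z in m, then the turn, a rotation vector about the tool's x, y, z in degrees. In form: [[[x, y, z, wx, wy, wz], ...]]. A call has 1 to 5 rows; each row shifts and turns the commanded pose from where the row before left it, along the tool's axes as they then stand; what a row does not reach is not made up. A row lasts 1/8 s, in which the tool goes at most 62.5 mm and 10.7 degrees, less where a joint would pass 70% of its speed; a pose out of reach is approached as far as the arm can. A call is refused whole if a number of a shift passes 0.0625 or a number of a turn 10.7, either way. A call with a gripper value outside its range is refused whole. OPENING is the finger opening in m, from 0 to 0.0854, set as the call begins (- or left out, the last holds). The fingers move at their own pace and stop on an object; FORCE is the grip in N (left out, the last holds). Time passes only in rows, so rows that do not move let the fingers close. It gives the time, the measured TCP pose, the force, the opening and the grip force at its end, in the units of the state.
- bot.get_obs(): the state, without advancing time (a new reading comes with each control period).
- bot.read_camera(name): name is "side" or "top" or "wrist"; returns (picture, depth): 420x560x3 uint8, red, green, blue; 420x560 float32, mm along the optical axis (not along the pixel's ray), 0 where there is no reading.
- bot.get_calibration(name): a dict with "intrinsics" (3x3 intrinsics, pixels), "k1" (the pictures are not rectified: a ray, as slopes to the right and down, at radius r is drawn at 1 + k1 r^2 times it, then the intrinsics apply), "camera_from_world" (4x4, takes a point from world to camera coordinates). Camera axes: x right, y up, looking along -z (the intrinsics and any distortion apply to the point x, -y, -z); pixel columns grow to the right and rows downward; lengths in mm; the calibration is good to about 2 mm. A picture is of the moment at which its call begins: read the wrist's pose just before it. get_calibration takes no time and is no camera call; for the wrist camera it gives the pose at the moment of the call.
- bot.close_job(): hands the job in; it is judged then, once.
Trained networks look in the newest picture that a camera, given by its name, has taken for a name from the list of things; names that differ only in an ending like _2 or _b are one class to them, and where a whole thing is asked for, a point or a joint stands for the part that bears it (a point fixed in the world has none). Each returns a list of dicts, best first, with "conf" (0 to 1); they miss things now and then, are a little off and sometimes report something else, mostly with a low value. They report only what shows in the picture. A call takes as long as a camera call.
- bot.regions_of(thing, camera): "mask" (420x560 bool, what is visible of it).
- bot.spot_point(thing, camera): "at" ([x, y, z] in mm, in the coordinates of the camera as it stood for that picture, good to about 4 mm: a listed point, or the origin of a listed thing).
The state is a dict: "time": time; "q": joint angles; "joint_velocities": joint speeds; "effort": joint torques, N m; "position": TCP position; "eef_rot": TCP orientation; "ft_force": force on the tool from outside, world axes, zero at the start; "torque": the same for the moment, N m; "finger_gap": finger opening in mm; "finger_force": force on a finger pad.
Only numpy, scipy, OpenCV 4.12 (cv2) and the standard library are available. Lean on these libraries where they do the work, as an engineer would, in place of code of your own. Each camera call takes 0.05 s, during which the arm holds its last target. There are 200 camera calls.

## Working session

There is one attempt and no reset: what is moved stays moved. The work goes in short steps, Python scripts to look and compute and a shell command to move; the robot and the scene stay as the last step left them, time stands still between calls to the robot, and variables do not carry over. Pictures are saved under pics/ and viewed, at most 10 in all, crops included, and the job is handed in when it is done.

```bash
mkdir -p pics; ls; cat > h.py <<'E'
from rig import bot
import numpy as np, cv2
def w(cam,p):
    T=np.array(bot.get_calibration(cam)["camera_from_world"]);return (np.linalg.inv(T)@np.r_[p,1])[:3]
def pix(cam,P):
    c=bot.get_calibration(cam);T=np.array(c["camera_from_world"]);K=np.array(c["intrinsics"])
    p=(T@np.r_[P,1])[:3];s=np.array([p[0],-p[1]])/-p[2];s=s*(1+c["k1"]*(s@s));return (K@np.r_[s,1])[:2]
def ray(cam,uv,z):
    "world point at height z seen at pixel uv"
    c=bot.get_calibration(cam);K=np.array(c["intrinsics"]);T=np.linalg.inv(np.array(c["camera_from_world"]))
    d=np.linalg.solve(K,np.r_[uv,1])[:2];s=d.copy()
    for _ in range(20): s=d/(1+c["k1"]*(s@s))
    v=T[:3,:3]@np.array([s[0],-s[1],-1]);o=T[:3,3];return o+v*(z-o[2])/v[2]
def spots(names,cams):
    for cam in cams:
        for n in names:
            for r in bot.spot_point(n,cam)[:2]:
                print(cam,n,round(r["conf"],2),w(cam,r["at"]).round(1))
E
python3 - <<'E'
from h import *
for cam in ["top","side","wrist"]:
    im,d=bot.read_camera(cam);cv2.imwrite(f"pics/{cam}0.png",im[:,:,::-1])
spots(["knob_grip","pointer_tip","index_tip","lock_pin","splitter","jar","awl","die"],["top","side"])
o=bot.get_obs();print(o["time"],o["eef_rot"],o["position"],o["ft_force"])
E
```

```text
pics
top knob_grip 0.6 [538.3 -52.3 116. ]
top pointer_tip 0.65 [548.2 -16.   66.4]
top index_tip 0.37 [577.4 -44.4  66.8]
top lock_pin 0.57 [623.2 -50.2  64.7]
top splitter 0.59 [539.5 -52.5   3.2]
top jar 0.67 [572.  402.5   1.1]
top awl 0.63 [ 643.7 -311.7   -3.2]
top die 0.56 [ 4.359e+02 -3.213e+02 -2.000e-01]
side knob_grip 0.79 [538.4 -50.  113.7]
side knob_grip 0.3 [626.4 -50.7  69.4]
side pointer_tip 0.71 [549.9 -12.4  64.3]
side index_tip 0.59 [582.9 -47.4  66.6]
side lock_pin 0.65 [624.8 -52.6  65.1]
side splitter 0.69 [541.1 -55.3   0.9]
side jar 0.91 [578.7 400.3  -3.1]
side awl 0.66 [ 645.  -315.6    2.3]
side die 0.9 [ 435.9 -320.3    1.6]
0.95 [ 3.59887618e-05  9.80282076e-01  1.97603265e-01 -1.59754688e-06] [ 222.75723287 -530.1195545   231.3251656 ] [ 0.79032829 -0.40197461  0.49757731]
```

View pics/top0.png

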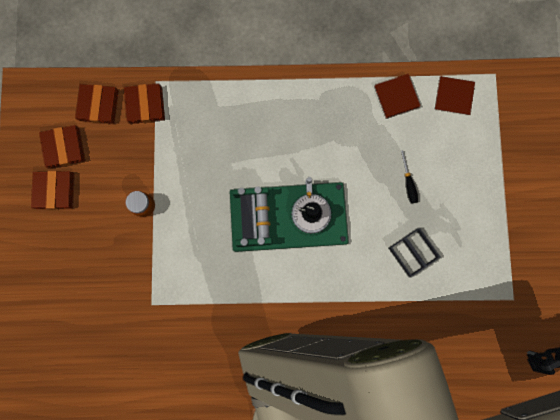

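View pics/side0.png

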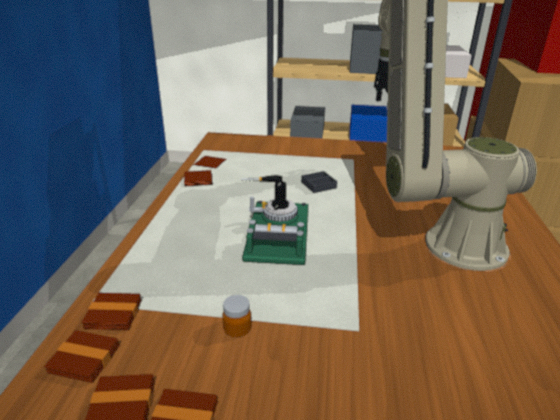

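The top view shows the knob at about (312,212), the pointer toward image left, and the rider and pin at about (309,185). This agrees with the networks: axis ≈ (538.5, -51.5), pointer at about 75°, index at about 8°. I'll move over the knob.

```bash
python3 -m inch '[[[0.0476,-0.0318,0,0,0,0],[0.0476,-0.0318,0,0,0,0],[0.0476,-0.0318,0,0,0,0],[0.0476,-0.0318,0,0,0,0],[0.0476,-0.0318,0,0,0,0]]]' 0.07 && python3 -m inch '[[[0.0476,-0.0318,0,0,0,0],[0.0476,-0.0318,0,0,0,0],[0.0476,-0.0318,0,0,0,0],[0.0476,-0.0318,0,0,0,0],[0.0476,-0.0318,0,0,0,0]]]' && python3 -m inch '[[[0,0,0,0,0,-10],[0,0,0,0,0,-10],[0,0,0,0,0,-10],[0,0,0,0,0,-10],[0,0,0,0,0,-10]]]' && python3 -m inch '[[[0,0,0,0,0,-10],[0,0,0,0,0,-10],[0,0,0,0,0,-10],[0,0,0,0,0,-10],[0,0,0,0,0,0]]]'
python3 - <<'E'
from h import *
for cam in ["top","side","wrist"]:
    im,d=bot.read_camera(cam);cv2.imwrite(f"pics/{cam}1.png",im[:,:,::-1])
spots(["knob_grip","pointer_tip","index_tip","lock_pin","splitter"],["wrist","side"])
o=bot.get_obs();print(o["q"],o["eef_rot"],o["position"],o["ft_force"])
E
```

```text
time: 1.58
position: [381.4, -289.9, 231.5]
eef_rot: [0.0, 0.98, 0.197, 0.0]
ft_force: [0.6, -0.5, 0.4]
finger_gap: 70.2
finger_force: 0.0
time: 2.2
position: [539.4, -50.9, 231.5]
eef_rot: [0.0, 0.98, 0.198, 0.0]
ft_force: [1.0, 0.1, 0.9]
finger_gap: 70.2
finger_force: 0.0
time: 2.82
position: [538.4, -52.5, 231.3]
eef_rot: [0.0, 0.803, 0.596, -0.0]
ft_force: [0.1, -0.4, -0.2]
finger_gap: 70.1
finger_force: 0.0
time: 3.45
position: [538.4, -52.6, 231.3]
eef_rot: [0.0, 0.554, 0.832, -0.0]
ft_force: [1.1, 0.3, -0.0]
finger_gap: 69.7
finger_force: 0.0
wrist knob_grip 0.71 [539.  -47.8 119.7]
wrist pointer_tip 0.79 [550.1 -10.3  67.7]
wrist index_tip 0.67 [ 435.  -320.8    1.9]
wrist index_tip 0.48 [579.4 -49.1  65.9]
wrist lock_pin 0.69 [626.8 -43.8  67.4]
wrist splitter 0.73 [539.1 -57.3   3. ]
side knob_grip 0.63 [539.7 -52.8 111.6]
side pointer_tip 0.88 [551.9 -15.5  62.2]
side index_tip 0.58 [584.8 -48.4  64.3]
side lock_pin 0.82 [626.7 -52.9  64.2]
side lock_pin 0.37 [5.774e+02 4.004e+02 2.000e-01]
side splitter 0.56 [537.6 -54.2   4.7]
[-2.45737564e-01  2.46910059e-01 -4.35180511e-02  1.28032365e+00
 -8.09282517e-05  9.27453189e-01] [ 3.45295086e-05  5.53528764e-01  8.32830058e-01 -3.06865090e-05] [538.40100938 -52.58172752 231.28119945] [ 0.17110382  0.9544541  -0.61430569]
```

View pics/wrist1.png

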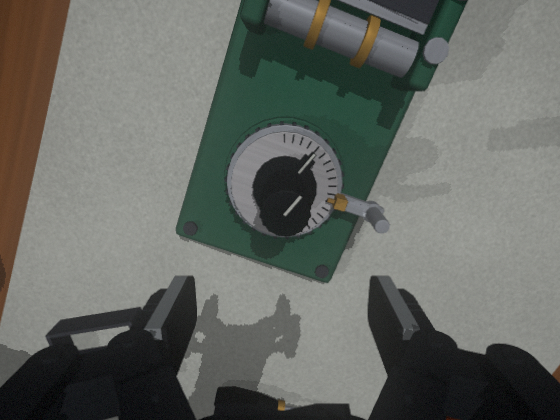

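Wrist view: dial centred near (285,181), pointer line ending near (317,150), rider tip near (331,202), pin top near (382,227). I'll zoom in to get exact pixels.

```bash
python3 - <<'E'
from h import *
im=cv2.imread("pics/wrist1.png");cv2.imwrite("pics/crop1.png",cv2.resize(im[110:260,215:415],None,fx=4,fy=4,interpolation=cv2.INTER_CUBIC))
A=np.array([538.5,-52,0])
for n,p,z in [("ptr",(317,150),66),("idx",(331,202),66),("pin",(382,227),84),("pin",(382,227),66)]:
    P=ray("wrist",p,z);d=P-A;print(n,P.round(1),np.hypot(d[0],d[1]).round(1),np.degrees(np.arctan2(d[1],d[0])).round(1))
for z in (66,135): print(z,pix("wrist",[538.5,-52,z]))
E
```

```text
ptr [552.1 -11.3  66. ] 42.9 71.5
idx [581.5 -47.   66. ] 43.3 6.6
pin [624.7 -46.2  84. ] 86.4 3.9
pin [632.  -50.4  66. ] 93.5 1.0
66 [282.27676132 188.29032051]
135 [282.32958442 214.20068538]
```

View pics/crop1.png

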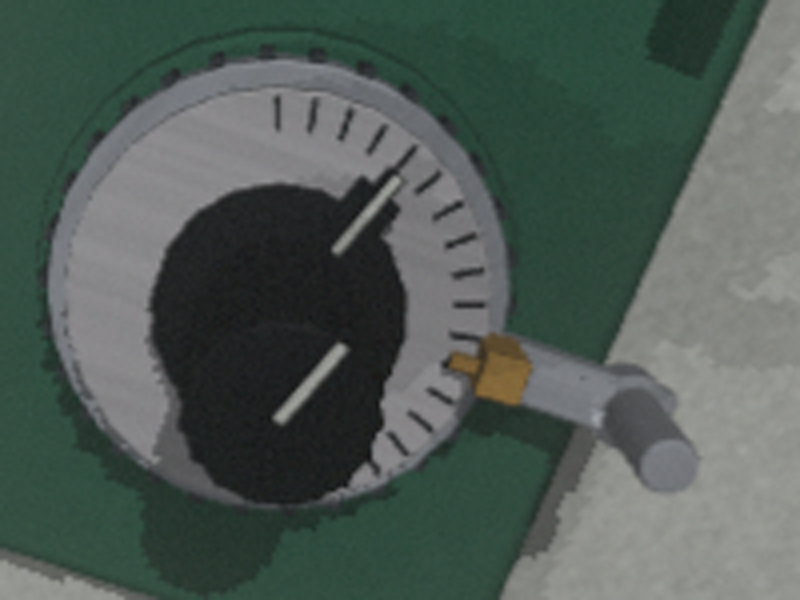

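Refined pixels: pointer tip (313.8,154.5), index tip (326.8,201.3), pin top (382,226.8), skirt centre (284.9,188).

```bash
python3 - <<'E'
from h import *
C=ray("wrist",(284.9,188),66);print("C",C.round(1), ray("wrist",(286,211),135).round(1))
for A in (C,np.array([538.5,-52,0]),np.array([539,-51,0])):
  for n,p,z in [("ptr",(313.8,154.5),66),("idx",(326.8,201.3),66),("pin",(382,226.8),84)]:
    P=ray("wrist",p,z);d=P-A;print(n,P.round(1),np.hypot(d[0],d[1]).round(1),np.degrees(np.arctan2(d[1],d[0])).round(1))
E
```

```text
C [540.4 -50.9  66. ] [539.9 -49.  135. ]
ptr [551.2 -15.7  66. ] 36.8 73.0
idx [577.9 -47.8  66. ] 37.6 4.7
pin [624.6 -46.   84. ] 84.3 3.3
ptr [551.2 -15.7  66. ] 38.5 70.7
idx [577.9 -47.8  66. ] 39.6 6.0
pin [624.6 -46.   84. ] 86.3 4.0
ptr [551.2 -15.7  66. ] 37.4 70.9
idx [577.9 -47.8  66. ] 39.0 4.7
pin [624.6 -46.   84. ] 85.8 3.3
```

```bash
python3 -m inch '[[[0.001,0.0016,0.045,0,0,0],[0,0,0.045,0,0,0],[0,0,0.030,0,0,0],[0,0,0.014,0,0,0],[0,0,0,0,0,0]]]' 0.07 40 && python3 -m inch '[[[0,0,0,0,0,0],[0,0,0,0,0,0],[0,0,0,0,0,0],[0,0,0,0,0,0],[0,0,0,0,0,0]]]' 0.02 40
```

```text
time: 4.72
position: [539.1, -51.0, 96.8]
eef_rot: [-0.001, 0.553, 0.833, -0.0]
ft_force: [0.2, -0.2, 0.4]
finger_gap: 70.4
finger_force: 0.0
time: 5.35
position: [540.3, -51.5, 98.9]
eef_rot: [0.001, 0.553, 0.833, 0.0]
ft_force: [-1.5, -0.5, 5.7]
finger_gap: 32.9
finger_force: 39.5
```

```bash
python3 -m inch '[[[0,0,0,0,0,6],[0,0,0,0,0,6],[0,0,0,0,0,6],[0,0,0,0,0,6],[0,0,0,0,0,6]]]' && python3 -m inch '[[[0,0,0,0,0,6],[0,0,0,0,0,6],[0,0,0,0,0,6],[0,0,0,0,0,6],[0,0,0,0,0,6]]]' && python3 -m inch '[[[0,0,0,0,0,0],[0,0,0,0,0,0]]]'
python3 - <<'E'
from h import *
for cam in ["top","side","wrist"]:
    im,d=bot.read_camera(cam);cv2.imwrite(f"pics/{cam}2.png",im[:,:,::-1])
spots(["pointer_tip","index_tip"],["wrist","side","top"])
o=bot.get_obs();print(o["torque"],o["q"][5])
for P in ([540,-51,66],[578,-48,66]): print(pix("wrist",P),pix("side",P),pix("top",P))
E
```

```text
time: 5.98
position: [540.3, -51.4, 98.9]
eef_rot: [0.001, 0.751, 0.66, 0.001]
ft_force: [-1.8, -1.1, 5.5]
finger_gap: 33.1
finger_force: 39.6
time: 6.6
position: [540.4, -51.5, 98.9]
eef_rot: [0.001, 0.896, 0.443, 0.001]
ft_force: [-0.4, -1.3, 5.8]
finger_gap: 33.0
finger_force: 39.5
time: 6.85
position: [540.4, -51.4, 98.9]
eef_rot: [0.001, 0.896, 0.444, 0.001]
ft_force: [-1.3, -0.7, 6.2]
finger_gap: 33.3
finger_force: 39.6
wrist pointer_tip 0.79 [577.9 -39.5  70.4]
wrist index_tip 0.87 [581.5 -48.   66.5]
side pointer_tip 0.64 [578.4 -42.   62.7]
side index_tip 0.39 [581.7 -46.6  63.7]
[-0.00538067  0.46478981 -0.13773022] 1.9780005584085871
[281.3475911  253.73992615] [280.19159725 203.74783003] [311.43883242 211.71902393]
[339.60854852 206.12096648] [267.49364944 203.30318674] [309.9087181  197.25923215]
```

View pics/wrist2.png

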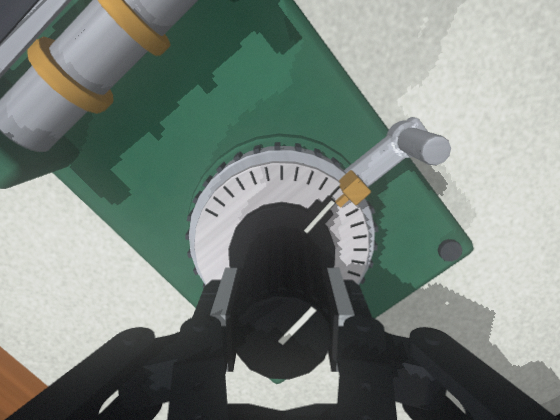

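The pointer tip (about (333,203)) is just short of the rider point (about (340,200)); a zoom will give the residual angle.

```bash
python3 - <<'E'
from h import *
im=cv2.imread("pics/wrist2.png");cv2.imwrite("pics/crop2.png",cv2.resize(im[150:270,280:400],None,fx=5,fy=5,interpolation=cv2.INTER_CUBIC))
A=np.array([540.3,-51.2])
for a in range(-6,18,2):
    t=np.radians(a);print(a,((pix("wrist",[A[0]+38*np.cos(t),A[1]+38*np.sin(t),66])-[280,150])*5).round(0),end=' ')
E
```

```text
-6 [340. 335.] -4 [334. 325.] -2 [327. 314.] 0 [319. 304.] 2 [311. 294.] 4 [303. 284.] 6 [294. 274.] 8 [285. 265.] 10 [276. 256.] 12 [266. 247.] 14 [256. 239.] 16 [245. 230.]
```

View pics/crop2.png

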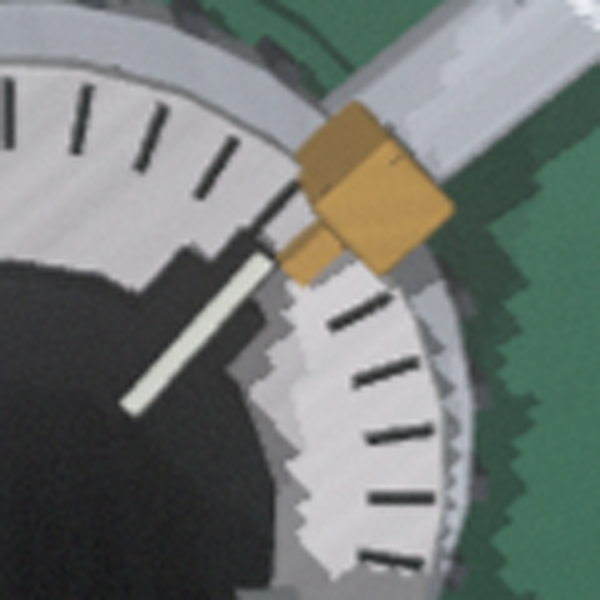

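Angles from the table: the pointer is at about 11.7° and the rider point at about 6.3°, leaving about 5°. I'll turn 5° and check again.

```bash
python3 -m inch '[[[0,0,0,0,0,2.5],[0,0,0,0,0,2.5],[0,0,0,0,0,0],[0,0,0,0,0,0]]]'
python3 - <<'E'
from h import *
im,d=bot.read_camera("wrist");cv2.imwrite("pics/wrist3.png",im[:,:,::-1])
spots(["pointer_tip","index_tip"],["wrist"])
cv2.imwrite("pics/crop3.png",cv2.resize(im[150:270,280:400,::-1],None,fx=5,fy=5,interpolation=cv2.INTER_CUBIC))
A=np.array([540.3,-51.2])
for a in range(-6,18,2):
    t=np.radians(a);print(a,((pix("wrist",[A[0]+38*np.cos(t),A[1]+38*np.sin(t),66])-[280,150])*5).round(0),end=' ')
E
```

```text
time: 7.8
position: [540.4, -51.5, 98.9]
eef_rot: [0.001, 0.914, 0.405, 0.001]
ft_force: [-1.2, -0.5, 5.6]
finger_gap: 33.1
finger_force: 39.6
wrist pointer_tip 0.65 [576.6 -45.   67.2]
wrist index_tip 0.64 [578.5 -50.2  65. ]
-6 [323. 309.] -4 [315. 298.] -2 [307. 288.] 0 [299. 279.] 2 [290. 269.] 4 [281. 260.] 6 [271. 251.] 8 [261. 243.] 10 [251. 234.] 12 [240. 226.] 14 [229. 219.] 16 [218. 212.]
```

View pics/crop3.png

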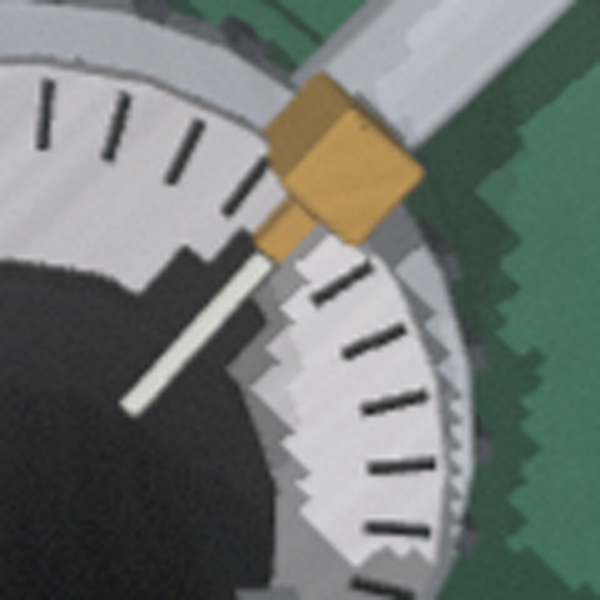

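The pointer now meets the brass prong (pointer end at crop (264,256), prong tip (266,250)). I'll check the height parallax numerically with the depth image.

```bash
python3 - <<'E'
from h import *
im,d=bot.read_camera("wrist")
c=bot.get_calibration("wrist");K=np.array(c["intrinsics"]);T=np.linalg.inv(np.array(c["camera_from_world"]))
def W(u,v):
    D=d[v.astype(int),u.astype(int)];s=cv2.undistortPoints(np.stack([u,v],1).astype(float)[:,None],K,np.array([c["k1"],0,0,0.]))[:,0]
    return (T@np.c_[s[:,0]*D,-s[:,1]*D,-D,np.ones_like(D)].T).T[:,:3]
hsv=cv2.cvtColor(im,cv2.COLOR_RGB2HSV).astype(int)
A=np.array([540.3,-51.2])
def show(n,m,lim):
    v,u=np.nonzero(m);k=(u>lim[0])&(u<lim[1])&(v>lim[2])&(v<lim[3]);P=W(u[k],v[k]);q=P[:,:2]-A
    r=np.hypot(*q.T);a=np.degrees(np.arctan2(q[:,1],q[:,0]))
    for lo in range(10,56,4):
        s=(r>=lo)&(r<lo+4)
        if s.sum()>2: print(n,lo,s.sum(),"ang %.1f z %.1f"%(np.mean(a[s]),np.median(P[s,2])), "min/max %.1f %.1f"%(a[s].min(),a[s].max()))
show("brass",(hsv[...,1]>110)&(hsv[...,0]>10)&(hsv[...,0]<30)&(hsv[...,2]>90),(315,375,155,215))
# white line: bright within the black skirt
k=cv2.morphologyEx(im.max(2),cv2.MORPH_TOPHAT,np.ones((9,9)))
show("line",(k>90)&(hsv[...,1]<60),(300,336,198,235))
E
```

```text
brass 34 4 ang 7.9 z 67.4 min/max 6.5 9.2
brass 38 56 ang 7.8 z 67.7 min/max 5.2 10.0
brass 42 115 ang 8.4 z 71.5 min/max 1.4 14.1
brass 46 246 ang 9.4 z 71.6 min/max 1.7 14.0
brass 50 243 ang 9.2 z 71.4 min/max 1.9 13.6
line 18 34 ang 8.5 z 70.5 min/max 4.8 12.8
line 22 37 ang 8.9 z 70.4 min/max 5.5 21.2
line 26 44 ang 10.2 z 70.2 min/max 5.1 22.5
line 30 43 ang 9.1 z 70.4 min/max 6.1 12.7
line 34 24 ang 8.5 z 70.6 min/max 7.0 9.9
```

```bash
python3 -m inch '[[[0,0,0,0,0,0.7],[0,0,0,0,0,0],[0,0,0,0,0,0]]]' && python3 -m inch '[[[0,0,0,0,0,0],[0,0,0,0,0,0],[0,0,-0.02,0,0,0],[0,0,-0.05,0,0,0],[0,0,-0.05,0,0,0]]]' 0.07 && python3 -m inch '[[[0,0,0,0,0,0],[0,0,0,0,0,0]]]'
cat > chk.py <<'E'
from h import *
def chk(cam="wrist",A=np.array([540.3,-51.2]),pr=True):
    im,d=bot.read_camera(cam);cv2.imwrite(f"pics/last.png",im[:,:,::-1])
    c=bot.get_calibration(cam);K=np.array(c["intrinsics"]);T=np.linalg.inv(np.array(c["camera_from_world"]))
    v,u=np.mgrid[:420,:560];v=v.ravel();u=u.ravel();D=d.ravel()
    s=cv2.undistortPoints(np.stack([u,v],1).astype(float)[:,None],K,np.array([c["k1"],0,0,0.]))[:,0]
    P=(T@np.c_[s[:,0]*D,-s[:,1]*D,-D,np.ones_like(D)].T).T[:,:3]
    q=P[:,:2]-A;r=np.hypot(*q.T);a=np.degrees(np.arctan2(q[:,1],q[:,0]));z=P[:,2]
    h=cv2.cvtColor(im,cv2.COLOR_RGB2HSV).astype(int).reshape(-1,3)
    th=cv2.morphologyEx(im.max(2),cv2.MORPH_TOPHAT,np.ones((9,9))).ravel()
    br=(h[:,1]>110)&(h[:,0]>10)&(h[:,0]<30)&(h[:,2]>90)&(abs(a)<30)
    ln=(th>70)&(h[:,1]<60)&(abs(a-8)<15)
    for n,m,lo,hi,z0,z1 in [("prong",br,35,41,64,70),("block",br,43,54,70.5,74),("line",ln,20,28,67,73),("line",ln,28,36,67,73)]:
        k=m&(r>lo)&(r<hi)&(z>z0)&(z<z1);print(n,lo,k.sum(),"ang %.2f sd %.1f z %.1f"%(np.median(a[k]),a[k].std(),np.median(z[k])))
    k=(abs(a)<170)&(r>74)&(r<98)&(z>80)&(z<88);p=P[k];print("pin top",k.sum(),p.mean(0).round(1),"r %.1f a %.1f"%(r[k].mean(),np.median(a[k])))
    k=(z>131)&(z<139)&(r<25);print("knob top",k.sum(),((P[k].min(0)+P[k].max(0))/2).round(1))
if __name__=="__main__": chk()
E
python3 chk.py; python3 - <<'E'
from h import *
bot.read_camera("side");spots(["knob_grip","pointer_tip","index_tip","lock_pin"],["wrist","side"])
E
```

```text
time: 8.38
position: [540.4, -51.5, 98.9]
eef_rot: [0.001, 0.917, 0.399, 0.001]
ft_force: [-0.7, -0.8, 5.5]
finger_gap: 33.4
finger_force: 39.6
time: 9.0
position: [539.0, -50.9, 218.1]
eef_rot: [-0.0, 0.917, 0.4, -0.001]
ft_force: [0.7, -0.7, 0.5]
finger_gap: 69.6
finger_force: 0.0
time: 9.25
position: [539.3, -51.0, 216.9]
eef_rot: [-0.0, 0.917, 0.399, -0.0]
ft_force: [-1.3, -0.4, 0.1]
finger_gap: 70.0
finger_force: 0.0
prong 35 19 ang 8.02 sd 1.3 z 67.2
block 43 135 ang 7.78 sd 3.2 z 71.2
line 20 27 ang 8.77 sd 1.5 z 69.5
line 28 24 ang 8.54 sd 1.1 z 69.4
pin top 266 [623.7 -45.6  82.7] r 83.7 a 3.8
knob top 2067 [540.  -50.3 133.7]
wrist knob_grip 0.66 [537.9 -49.5 117.3]
wrist knob_grip 0.46 [ 636.4 -314.8    0. ]
wrist pointer_tip 0.98 [573.9 -48.5  67.9]
wrist index_tip 0.63 [575.9 -47.5  65.5]
wrist lock_pin 0.76 [624.8 -45.8  63.7]
side knob_grip 0.71 [539.3 -50.6 114.1]
side index_tip 0.55 [580.6 -47.5  64.4]
side lock_pin 0.78 [627.5 -52.6  65.4]
```

View pics/last.png

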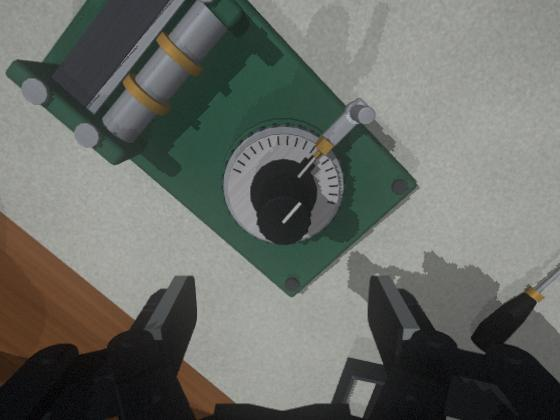

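The knob is set: pointer 8.6°, rider 7.9°, about 0.4 mm apart, and the picture shows the pointer at the brass rider. The pin is at (624,-46), r ≈ 84, angle 3.5°. I'll shut the fingers and go behind (ccw of) the pin, tool x tangential.

```bash
python3 -m inch '[[[0.0398,0.02,0,0,0,0],[0.0398,0.02,0,0,0,0],[0,0,0,0,0,-9.3],[0,0,0,0,0,-9.3],[0,0,0,0,0,-9.3]]]' 0 60 && python3 -m inch '[[[0,0,0,0,0,-9.3],[0,0,0,0,0,-9.3],[0,0,0.045,0,0,0],[0,0,0,0,0,0],[0,0,0,0,0,0]]]'
```

```text
time: 10.38
position: [623.1, -19.8, 216.9]
eef_rot: [-0.0, 0.792, 0.611, -0.0]
ft_force: [-0.4, -0.3, -0.6]
finger_gap: 0.1
finger_force: 0.0
time: 11.0
position: [623.2, -20.0, 173.2]
eef_rot: [0.0, 0.685, 0.729, 0.0]
ft_force: [-0.8, -0.3, -0.5]
finger_gap: -0.1
finger_force: 0.0
```

```bash
python3 -m inch '[[[0,0,0.045,0,0,0],[0,0,0.045,0,0,0],[0,0,0.027,0,0,0],[0,0,0,0,0,0],[0,0,0,0,0,0]]]' && python3 -m inch '[[[-0.003,0,0,0,0,0],[-0.003,0,0,0,0,0],[-0.002,0,0,0,0,0],[0,0,0,0,0,0]]]'
```

```text
time: 11.62
position: [624.8, -20.3, 57.7]
eef_rot: [0.001, 0.685, 0.729, 0.001]
ft_force: [0.8, 0.4, 0.6]
finger_gap: -0.0
finger_force: 0.0
time: 12.12
position: [623.5, -28.3, 55.5]
eef_rot: [0.0, 0.685, 0.729, 0.0]
ft_force: [0.2, 0.4, 0.3]
finger_gap: -0.2
finger_force: 0.0
```

```bash
python3 -m inch '[[[-0.0044,0.0008,0,0,0,3],[-0.0044,0.0008,0,0,0,3],[-0.0044,0.0008,0,0,0,3],[-0.0044,0.0008,0,0,0,3]]]' && python3 -m inch '[[[-0.0044,0.0008,0,0,0,3],[-0.0044,0.0008,0,0,0,3],[-0.0044,0.0008,0,0,0,3],[-0.0044,0.0008,0,0,0,3]]]'
```

```text
time: 12.62
position: [626.4, -44.8, 55.3]
eef_rot: [-0.0, 0.757, 0.653, 0.001]
ft_force: [0.6, 2.7, 0.3]
finger_gap: 0.1
finger_force: 1.2
time: 13.12
position: [626.0, -62.8, 55.4]
eef_rot: [-0.0, 0.821, 0.57, 0.001]
ft_force: [1.1, 1.4, 0.4]
finger_gap: 0.1
finger_force: 1.2
```

```bash
python3 -m inch '[[[-0.0044,0.0008,0,0,0,3],[-0.0044,0.0008,0,0,0,3],[-0.0044,0.0008,0,0,0,3],[-0.0044,0.0008,0,0,0,3]]]' && python3 -m inch '[[[-0.0022,0.0004,0,0,0,1.5],[-0.0022,0.0004,0,0,0,1.5],[-0.0022,0.0004,0,0,0,1.5]]]'&& python3 -m inch '[[[-0.0022,0.0004,0,0,0,1.5],[-0.0022,0.0004,0,0,0,1.5]]]'
```

```text
time: 13.62
position: [621.7, -80.2, 55.4]
eef_rot: [-0.0, 0.877, 0.481, 0.001]
ft_force: [2.4, 2.2, -0.4]
finger_gap: -0.0
finger_force: 1.3
time: 14.0
position: [618.9, -87.0, 55.5]
eef_rot: [0.0, 0.895, 0.446, 0.0]
ft_force: [3.5, 0.8, -0.2]
finger_gap: 0.2
finger_force: 1.3
time: 14.25
position: [616.6, -91.1, 55.5]
eef_rot: [0.0, 0.906, 0.423, 0.0]
ft_force: [2.7, -0.5, -0.9]
finger_gap: 0.1
finger_force: 1.3
```

```bash
python3 -m inch '[[[-0.0022,0.0004,0,0,0,1.5],[-0.0022,0.0004,0,0,0,1.5]]]'&& python3 -m inch '[[[-0.0022,0.0004,0,0,0,1.5],[-0.0022,0.0004,0,0,0,1.5]]]'
```

```text
time: 14.5
position: [614.9, -94.2, 55.6]
eef_rot: [-0.0, 0.917, 0.399, 0.001]
ft_force: [6.3, 4.5, -1.4]
finger_gap: -0.1
finger_force: 4.0
time: 14.75
position: [614.1, -96.1, 55.8]
eef_rot: [-0.001, 0.927, 0.375, 0.003]
ft_force: [11.3, 10.9, -1.8]
finger_gap: 0.2
finger_force: 7.8
```

```bash
python3 -m inch '[[[-0.0022,0.0004,0,0,0,1.5]]]'
```

```text
time: 14.88
position: [613.7, -97.0, 55.9]
eef_rot: [-0.002, 0.932, 0.364, 0.004]
ft_force: [13.5, 14.5, -3.6]
finger_gap: -0.0
finger_force: 9.7
```

That's already about 19.7 N, so I'll ease off a little and hold.

```bash
python3 -m inch '[[[0.0018,0,0,0,0,0],[0,0,0,0,0,0]]]'
```

```text
time: 15.12
position: [614.4, -96.2, 55.8]
eef_rot: [-0.001, 0.931, 0.364, 0.004]
ft_force: [10.4, 9.4, -3.2]
finger_gap: 0.1
finger_force: 7.3
```

```bash
python3 -m inch '[[[-0.0006,0,0,0,0,0],[0,0,0,0,0,0],[0,0,0,0,0,0]]]'; python3 -m inch '[[[0,0,0,0,0,0],[0,0,0,0,0,0],[0,0,0,0,0,0],[0,0,0,0,0,0]]]'
```

```text
time: 15.5
position: [614.2, -96.4, 55.8]
eef_rot: [-0.001, 0.931, 0.364, 0.004]
ft_force: [11.1, 10.6, -2.8]
finger_gap: -0.2
finger_force: 7.8
time: 16.0
position: [614.2, -96.4, 55.8]
eef_rot: [-0.001, 0.931, 0.364, 0.004]
ft_force: [11.1, 10.2, -3.7]
finger_gap: -0.0
finger_force: 7.8
```

Held at about 15.2 N. Now I'll back off, rise and check.

```bash
python3 -m inch '[[[0.003,0,0,0,0,0],[0.005,0,0,0,0,0],[0.008,0,0,0,0,0],[0,0,-0.05,0,0,0],[0,0,-0.055,0,0,0]]]'&& python3 -m inch '[[[0,0,-0.055,0,0,0],[-0.03,-0.04,0,0,0,0],[-0.03,-0.04,0,0,0,0],[-0.03,-0.02,0,0,0,0],[0,0,0,0,0,0]]]' 0.07 && python3 -m inch '[[[0,0,0,0,0,0],[0,0,0,0,0,0]]]'
python3 chk.py
```

```text
time: 16.62
position: [621.2, -88.4, 159.7]
eef_rot: [-0.001, 0.932, 0.363, -0.002]
ft_force: [0.0, -0.7, 0.3]
finger_gap: -0.0
finger_force: 0.0
time: 17.25
position: [486.0, -75.7, 215.3]
eef_rot: [-0.0, 0.932, 0.362, -0.001]
ft_force: [-0.6, -0.6, 0.4]
finger_gap: 70.0
finger_force: 0.0
time: 17.5
position: [489.9, -76.1, 215.1]
eef_rot: [0.0, 0.932, 0.363, -0.0]
ft_force: [1.0, -0.7, 0.3]
finger_gap: 70.0
finger_force: 0.0
prong 35 17 ang 7.73 sd 1.3 z 67.8
block 43 193 ang 7.64 sd 3.3 z 71.9
line 20 30 ang 8.13 sd 1.3 z 70.1
line 28 30 ang 8.04 sd 1.0 z 70.3
pin top 281 [ 604.2 -105.3   83.3] r 83.8 a -40.2
knob top 2622 [539.6 -50.6 134.1]
```

View pics/last.png

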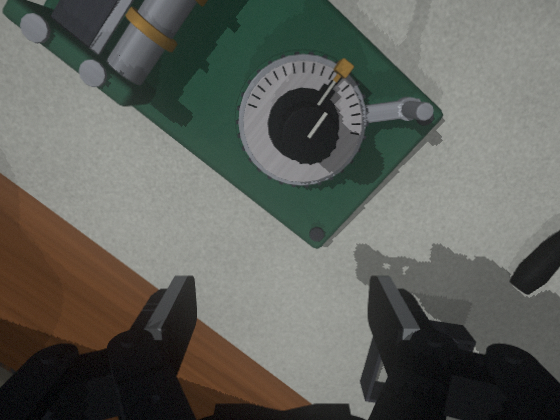

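The pin has turned 44° (0.77 rad) and rests against the seat. The pointer (326,103) still lines up with the rider (345,68), 8.1° against 7.7°. The robot is clear of everything.

```bash
python3 -c "
from rig import bot
print(bot.close_job())"
```

```text
the job is handed in; nothing more can be done
None
```

The job is handed in: the knob's pointer is within about 0.5° of the brass rider, and the lock ring was turned 0.77 rad onto its seat and held at about 15 N, after a brief peak near 20 N; everything is released and the knob's setting is unchanged.

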